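# Set up the printed ball run on its display board

## Robot

A 6-joint arm with a two-finger parallel gripper is mounted at the origin on the work surface. World frame = base frame: x ahead of the robot, y to its left, z up, the work surface at z = 0. Lengths are in m, angles in rad, forces in N, time in s.
With the tool pointing down it reaches from about 0.325 to 0.85 m from the base axis. Payload 4.4 kg.
Tool frame: the origin (TCP) lies on the centre line of the jaws, within the pads' length; the fingertips stand 25 mm ahead of it and the grasp point (between the pads) lies 6 mm ahead of it; z points along the fingers, y is the line along which they close (so a half turn about z gives the same grasp; the last joint's range is limited). The gripper opens to 94 mm and grips with 3 to 60 N. Pads are 16 mm wide; open, the fingers measure 119 mm over their backs; the gripper's body (75 mm by 177 mm) begins 78 mm behind the grasp point.
Start: joints at [0.991, 0.207, 1.542, -0, 1.393, -0.15], TCP at [0.24, 0.523, 0.23] pointing down, gripper open.
Joint ranges: [-2.73, 2.73], [-0.86, 2.22], [0.23, 2.46], [-1.11, 4.25], [0.08, 2.63], [-2.82, 2.82]. Speed limits (rad/s): [2.79, 2.79, 3.14, 3.14, 3.14, 3.14].

## Interface

Orientations are given as [roll, pitch, yaw] about the fixed x, y, z axes, in that order (R = Rz(yaw) Ry(pitch) Rx(roll)).
In Python, from cell import env, fingers, eyes gives the robot as it stands. Calls block until the motion is done:
- env.move_pose(position, orientation): joint-space move of the TCP to a pose.
- env.move_linear(position, rotation=None, rate=0.15, stop_force=None): straight line of the TCP; rotation=None keeps the orientation; rate is the mean speed in m/s. With stop_force (N) it stops when the force on the tool has changed by that much, and returns True; else False.
- env.move_j(angles): joint-space move.
- fingers.grip(opening, f_grip=None): opening from 0.0 (shut) to 1.0 (fully open); f_grip is the grip in N (None keeps the last); returns when the fingers have stopped.
- env.hold(seconds).
- env.inverse_kinematics(position, orientation): joint angles nearest the present ones, or None.
- env.read_state(): the state.
- eyes.get_image(name): name is "side" or "top" or "wrist"; returns the picture (400x640x3 uint8, red, green, blue); there is no depth.
- eyes.camera_model(name): a dict with "K" (3x3 intrinsics, pixels), "origin" and "attitude" of the camera in the world. Camera axes: x right, y up, looking along -z (the intrinsics and any distortion apply to the point x, -y, -z); pixel columns grow to the right and rows downward; lengths in m; the calibration is good to about 2 mm. A picture is of the moment at which its call begins: read the wrist's pose just before it. camera_model takes no time and is no camera call; for the wrist camera it gives the pose at the moment of the call.
A pose or a line that the arm cannot do raises env.MotionError and nothing moves.
- env.sign_off(): hands the job in; it is judged then, once.
Trained networks look in the newest picture that a camera, given by its name, has taken for a name from the list of things; names that differ only in an ending like _2 or _b are one class to them, and where a whole thing is asked for, a point or a joint stands for the part that bears it (a point fixed in the world has none). Each returns a list of dicts, best first, with "score" (0 to 1); they miss things now and then, are a little off and sometimes report something else, mostly with a low value. They report only what shows in the picture. A call takes as long as a camera call. They do not tell look-alikes from the thing itself.
- eyes.cut_out(camera, thing): "region" (400x640 bool, what is visible of it) and "extent" ([left, top, right, bottom] in pixels, round what is visible of it).
- eyes.tip_of(camera, thing): "pixel" ([column, row] in pixels: a listed point, or the origin of a listed thing).
The state is a dict: "time_s": time; "joint_positions": joint angles; "qd": joint speeds; "joint_torque": joint torques, N m; "tool_pos": TCP position; "tool_rot": TCP orientation; "ft_force": force on the tool from outside, world axes, zero at the start; "torque": the same for the moment, N m; "grip_width": opening from 0.0 (shut) to 1.0 (fully open); "grip_force": force on a finger pad.
Only numpy, scipy, OpenCV 4.12 (cv2) and the standard library are available. Lean on these libraries where they do the work, as an engineer would, in place of code of your own. Each camera call takes 0.05 s, during which the arm holds its last target. There are 200 camera calls.

## Task

Set up the printed ball run on its black board: the thick blue-grey column centred on the green spot, the slim white column centred on the red spot, and the ramp laid centrally across both tops, high end over the thick column. Stand the orange hopper on the ramp's level high rims, straight above the thick column, and set the blue catch box on the board lengthwise in line with the ramp, its near wall right below the low lip or a little beyond. Leave the short yellow spare column and the ball jar where they are.

Things in the scene. Friction and masses are not known exactly. Their poses are not given: they have to be found in the camera images.
- board: Black display board fixed to the bench, 110 mm (its x) by 450 mm (its y) and 8 mm thick, z up. Origin: centre of its underside, so its top is 8 mm above the origin. The run stands along its long middle line (its y axis).
- start_spot: Green round spot (84 mm across, with a white ring) printed flat on the board's long middle line, 70 mm from the board's middle; flush, no raised edge. Origin: its centre on the board's top face, 8 mm above the bench. Start spot and finish spot are 140 mm apart; either may be the one on the left.
- finish_spot: Red round spot (84 mm across, with a white ring), otherwise like the green one, 140 mm from it on the other side of the board's middle. Origin: its centre on the board's top face. Beyond it, away from the green spot, the board runs on for 155 mm.
- thick_column: Thick blue-grey printed tree column, 90 mm tall, about 100 g: round foot 68 mm across and 5 mm thick, trunk 26 mm across, four forked branches, flat round cap 56 mm across whose straight side is the top 10 mm (80 to 90 mm up; take it there). Origin: centre of the underside, z up; round, yaw does not matter.
- slim_column: Slim white printed tree column, 90 mm tall, about 60 g: round foot 58 mm across and 5 mm thick, trunk 18 mm across, three forked branches, flat round cap 40 mm across whose straight side is the top 10 mm (80 to 90 mm up; take it there). Origin: centre of the underside, z up; round, yaw does not matter.
- ramp: White ramp, 200 mm long (x), 44 mm wide (y), 130 g, flat underside. Origin: centre of underside, z up. +x: LOW end, open lip, rims 24 mm high. -x: HIGH end, closed; rims level at 48 mm from x = -100 to -46 mm, then sloping down (40 mm at the middle). Grip across y at the middle: flat sides x = -25 to 25 mm, 5 to 29 mm up. In place its columns stand 70 mm either side of its middle.
- hopper: Orange round cup, 52 mm outside across, 44 mm tall, straight sides, wall 4 mm, about 45 g. Origin: centre of the underside, z up; round, yaw does not matter. In place it stands across the ramp's level rims, centred 70 mm from the ramp's middle towards the high end.
- catch_box: Blue open-topped box, 90 mm long (its x), 60 mm wide (its y), 45 mm tall, walls 4 mm, about 80 g. Origin: centre of the underside, z up; both ends are alike. Take it across its 60 mm width. In place, its centre is 136 to 180 mm from the ramp's middle, past the low end.
- spare_column: Short yellow printed tree column, 50 mm tall, foot 58 mm and cap 42 mm across, loose: a spare that is not used; leave it. Origin: centre of the underside, z up.
- ball_jar: Clear closed jar of small balls with a grey cap, 60 mm across, 72 mm tall, loose, not used; leave it. Origin: centre of the underside, z up.
Mind the look-alikes: they are no part of the job. There is more than one size of the slim_column; the one meant has the size given above.

How it is judged:
At the end, for the whole second after the job is handed in: Columns upright, centred on their spots (12 mm); ramp level on both, each 70 mm from its middle (14 mm along, 12 across); hopper upright on the high rims over the thick column (12 mm); box flat on the board, centre 136 to 180 mm from the ramp's middle, in line (15 mm, 0.2 rad); all free and at rest (horizontal distance between thick_column and start_spot below 0.012 m and horizontal distance between slim_column and finish_spot below 0.012 m and z of thick_column in the frame of board between 0.003 and 0.013 m and angle between each of thick_column, slim_column, hopper, catch_box's own z axis and vertical below 0.08 rad and z of slim_column in the frame of board between 0.003 and 0.013 m and x of thick_column in the frame of ramp between -0.084 and -0.056 m and y of thick_column in the frame of ramp between -0.012 and 0.012 m and x of slim_column in the frame of ramp between 0.056 and 0.084 m and y of slim_column in the frame of ramp between -0.012 and 0.012 m and z of ramp in the frame of board between 0.092 and 0.104 m and angle between ramp's own z axis and vertical below 0.06 rad and x of hopper in the frame of ramp between -0.082 and -0.058 m and y of hopper in the frame of ramp between -0.012 and 0.012 m and z of hopper in the frame of ramp between 0.043 and 0.053 m and x of catch_box in the frame of ramp between 0.136 and 0.18 m and y of catch_box in the frame of ramp between -0.015 and 0.015 m and z of catch_box in the frame of board between 0.003 and 0.013 m and angle between the x axis of catch_box and the x axis of ramp, either way round below 0.2 rad and linear speed of each of thick_column, slim_column, ramp, hopper, catch_box below 0.02 m/s); the robot touches nothing.
It fails at once if the spare column was disturbed (moved more than 30 mm) (distance of spare_column from where it was at the start of the episode above 0.03 m).
It fails at once if the jar of balls was disturbed (moved more than 30 mm) (distance of ball_jar from where it was at the start of the episode above 0.03 m).
It also fails if it takes over 134 s, if anything falls off the work surface, if the arm or the gripper's body presses on something with over 40 N, if the wrist force passes 120 N, or if a joint passes its speed limit or range.

## Working session

There is one attempt and no reset: what is moved stays moved. The work goes in short steps, each a Python script; the robot and the scene stay as the last script left them, time stands still between calls to the robot, and variables do not carry over. Pictures are saved under pics/ and viewed, at most 14 in all, crops included, and the job is handed in when it is done.

```bash
mkdir -p pics; ls; python3 - <<'E'
from cell import env,fingers,eyes
import cv2
for n in("top","side"):
    im=eyes.get_image(n); cv2.imwrite(f"pics/{n}0.png",im[:,:,::-1])
    m=eyes.camera_model(n); print(n,m)
    for t in "board start_spot finish_spot thick_column slim_column ramp hopper catch_box spare_column ball_jar".split():
        print(t,[(round(d['score'],2),d['extent']) for d in eyes.cut_out(n,t)],[(round(d['score'],2),[round(float(v),1) for v in d['pixel']]) for d in eyes.tip_of(n,t)])
print(env.read_state()['time_s'])
E
```

```text
pics
top {'K': array([[469.62423466,   0.        , 322.69053798],
       [  0.        , 469.62423466, 207.19299916],
       [  0.        ,   0.        ,   1.        ]]), 'origin': array([ 0.29291841, -0.01625779,  1.2558936 ]), 'attitude': array([ 0.18606096, -0.02285984, -1.54866641])}
board [(0.77, [215.4, 152.3, 382.9, 216.7])] [(0.71, [431.9, 227.4]), (0.63, [298.7, 183.9])]
start_spot [(0.69, [257.7, 172.9, 287.5, 203.5])] [(0.7, [272.1, 183.8])]
finish_spot [(0.73, [309.8, 163.9, 335.9, 193.1])] [(0.73, [321.9, 177.9])]
thick_column [(0.63, [289.4, 233.8, 309.9, 257.3]), (0.61, [226.7, 222.6, 256.4, 249.2])] [(0.87, [243.1, 237.3])]
slim_column [(0.9, [338.5, 266.1, 372.8, 298.3]), (0.82, [245.9, 273.9, 278.3, 298.3]), (0.65, [288.4, 234.0, 311.1, 253.7])] [(0.86, [296.9, 243.5]), (0.69, [354.7, 278.0]), (0.64, [262.7, 287.3])]
ramp [(0.76, [423.0, 190.3, 452.2, 265.1])] [(0.84, [433.5, 226.0]), (0.54, [246.4, 234.8])]
hopper [(0.64, [184.5, 223.9, 203.2, 246.1])] [(0.61, [198.0, 234.4])]
catch_box [(0.92, [166.2, 166.6, 191.8, 200.5])] [(0.58, [184.8, 184.7])]
spare_column [(0
[... 766 characters left out ...]
[(0.93, [220.9, 144.9, 252.1, 195.5]), (0.7, [276.0, 171.6, 294.9, 215.8]), (0.63, [239.2, 205.3, 272.9, 267.6])] [(0.81, [254.8, 252.8]), (0.76, [233.7, 191.4]), (0.63, [285.4, 202.1])]
ramp [(0.84, [298.1, 284.4, 403.1, 332.5]), (0.58, [342.8, 194.3, 375.4, 216.1]), (0.22, [264.6, 129.6, 283.0, 151.4])] [(0.69, [303.0, 244.7]), (0.6, [348.4, 312.2])]
hopper [(0.76, [266.2, 131.0, 281.7, 152.5])] [(0.69, [345.1, 191.1]), (0.62, [274.1, 147.7])]
catch_box [(0.7, [296.4, 115.1, 329.9, 138.7])] [(0.76, [314.7, 132.0])]
spare_column [(0.63, [293.5, 222.6, 316.7, 251.9])] [(0.81, [304.9, 245.9])]
ball_jar [(0.84, [438.7, 287.5, 479.4, 338.3])] [(0.69, [452.2, 324.5]), (0.29, [344.8, 188.6])]
2.1
```

```bash
python3 - <<'E'
import cv2
a=cv2.imread("pics/top0.png")[120:320,150:490];cv2.imwrite("pics/t1.png",cv2.resize(a,None,fx=2.3,fy=2.3,interpolation=2))
a=cv2.imread("pics/side0.png")[100:350,200:490];cv2.imwrite("pics/s1.png",cv2.resize(a,None,fx=2.4,fy=2.4,interpolation=2))
E
```

```text
(no output)
```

View pics/t1.png

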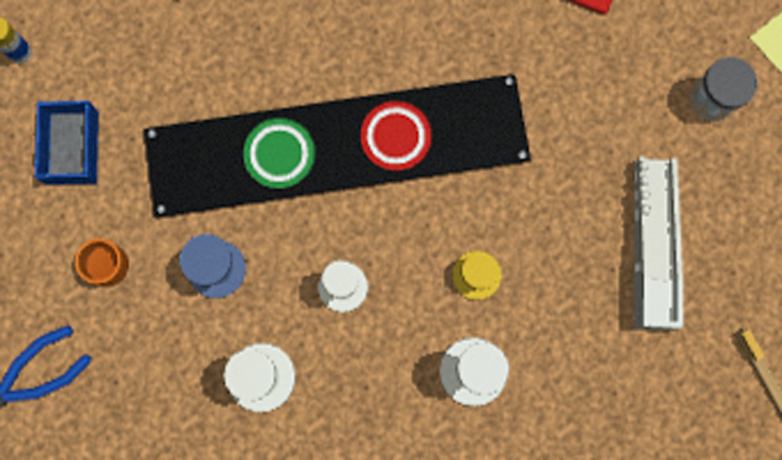

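View pics/s1.png

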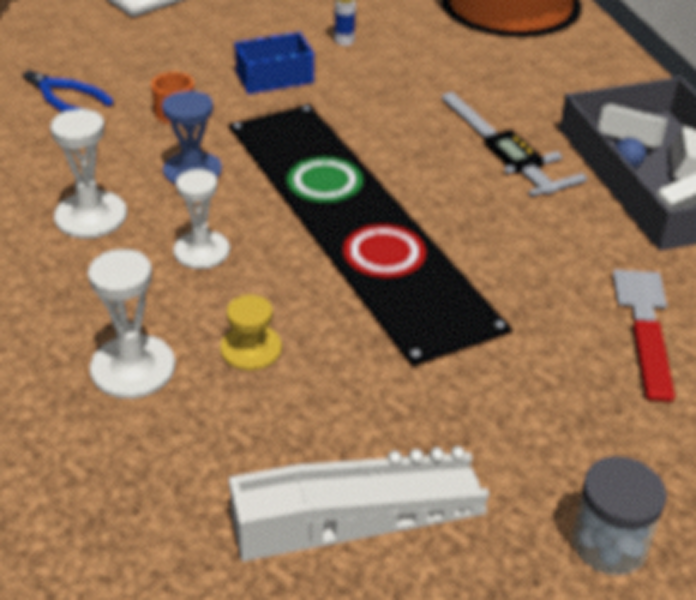

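The white slim-column candidates in the top image are A at (297,244), B at (263,285) and C at (355,280). A's foot measures about 22 px, or about 58 mm, while B and C are about 30 px, or about 80 mm. A therefore fits the description. The ramp's high end points towards the robot (bottom of the top image). Next I'll compute positions.

```bash
cat > h.py <<'E'
from cell import env,fingers,eyes
import numpy as np,cv2
from scipy.spatial.transform import Rotation as Ro
def ray(m,p):
    K=m['K']; d=np.array([(p[0]-K[0,2])/K[0,0],-(p[1]-K[1,2])/K[1,1],-1.])
    return Ro.from_euler('xyz',m['attitude']).as_matrix()@d
def at(m,p,z):
    d=ray(m,p); o=np.array(m['origin']); return o+d*(z-o[2])/d[2]
def proj(m,X):
    c=(np.array(X)-m['origin'])@Ro.from_euler('xyz',m['attitude']).as_matrix()
    return np.array([m['K'][0,0]*c[...,0]/-c[...,2]+m['K'][0,2],m['K'][1,1]*-c[...,1]/-c[...,2]+m['K'][1,2]]).T
def im(n,f=None):
    m=eyes.camera_model(n); i=eyes.get_image(n)
    if f: cv2.imwrite(f"pics/{f}.png",i[:,:,::-1])
    return m,i
def tips(n,m,t,z): return [(round(d['score'],2),np.round(d['pixel'],0),at(m,d['pixel'],z)[:2].round(4)) for d in eyes.tip_of(n,t)]
E
python3 - <<'E'
from h import *
for n in("top","side"):
    m,i=im(n)
    for t,z in dict(board=0,start_spot=.008,finish_spot=.008,thick_column=0,slim_column=0,ramp=0,hopper=0,catch_box=0,spare_column=0,ball_jar=0).items(): print(n,t,tips(n,m,t,z))
m=eyes.camera_model("wrist");print(m, at(m,(320,200),0))
s=env.read_state();print(s['time_s'],s['tool_rot'],s['tool_pos'])
# ramp long axis at top
m,i=im("top")
for t in("ramp","catch_box","board"):
    r=eyes.cut_out("top",t)[0]['region'].astype(np.uint8)
    c=cv2.boxPoints(cv2.minAreaRect(cv2.findNonZero(r)))
    print(t,[at(m,p,.03 if t!='board' else .008)[:2].round(3) for p in c])
E
```

```text
top board [(0.82, array([300., 182.]), array([0.5981, 0.0244]))]
top start_spot [(0.87, array([270., 186.]), array([0.5847, 0.1065]))]
top finish_spot [(0.61, array([357., 238.]), array([ 0.4478, -0.134 ]))]
top thick_column [(0.93, array([246., 237.]), array([0.4435, 0.1648]))]
top slim_column [(0.91, array([298., 244.]), array([0.4282, 0.0239])), (0.73, array([272., 185.]), array([0.589 , 0.1008])), (0.68, array([354., 282.]), array([ 0.3316, -0.1284])), (0.65, array([262., 286.]), array([0.3146, 0.1145]))]
top ramp [(0.59, array([432., 227.]), array([ 0.4839, -0.3374]))]
top hopper [(0.92, array([198., 236.]), array([0.4433, 0.2934]))]
top catch_box [(0.64, array([184., 182.]), array([0.5911, 0.3395]))]
top spare_column [(0.8, array([358., 236.]), array([ 0.4529, -0.1361]))]
top ball_jar [(0.87, array([458., 163.]), array([ 0.6642, -0.415 ])), (0.6, array([297., 245.]), array([0.4246, 0.0265]))]
side board [(0.68, array([344., 193.]), array([0.5841, 0.0276]))]
side start_spot [(0.9, array([337., 175.]), array([0.5865, 0.0981]))]
side finish_spot [(0.96, array([361., 201.]), array(
[... 811 characters left out ...]
575336,   0.        , 318.22508869],
       [  0.        , 302.33575336, 197.97943165],
       [  0.        ,   0.        ,   1.        ]]), 'origin': array([0.16878845, 0.55408286, 0.38488788]), 'attitude': array([-2.70162456e-01, -1.05805092e-03,  1.14137187e+00])} [0.26937    0.51105552 0.        ]
3.2 [3.14157611e+00 1.51847710e-05 2.71182864e+00] [0.2395987  0.52271216 0.23046494]
ramp [array([ 0.579, -0.311]), array([ 0.58 , -0.373]), array([ 0.384, -0.367]), array([ 0.383, -0.307])]
catch_box [array([0.631, 0.386]), array([0.633, 0.314]), array([0.535, 0.307]), array([0.533, 0.378])]
board [array([0.611, 0.267]), array([ 0.688, -0.179]), array([ 0.573, -0.195]), array([0.498, 0.244])]
```

```bash
cat >> h.py <<'E'
from scipy.optimize import minimize
a=np.linspace(0,2*np.pi,48,endpoint=False)
def cyl(r,z0,z1): return np.array([[r*np.cos(t),r*np.sin(t),z] for t in a for z in(z0,z1)])
def col(foot,trunk,cap,h): return [cyl(foot,0,.005),cyl(trunk,0,.5*h),cyl(cap,h-.01,h)]+[np.r_[cyl(trunk,.45*h,.46*h),cyl(cap*.9,h-.011,h-.01)]]
box=lambda x,y,z:np.array([[i*x,j*y,k] for i in(-1,1) for j in(-1,1) for k in(0,z)])
rp=[(-.1,0),(.1,0),(.1,.024),(-.046,.048),(-.1,.048)]
P=dict(thick_column=col(.034,.013,.028,.09),slim_column=col(.029,.009,.02,.09),hopper=[cyl(.026,0,.044)],catch_box=[box(.045,.03,.045)],
 ramp=[np.array([[x,y,z] for x,z in rp for y in(-.022,.022)])],start_spot=[cyl(.042,0,0)],finish_spot=[cyl(.042,0,0)])
def sil(m,t,x,y,yaw=0,z=0):
    g=np.zeros((800,1280),np.uint8); R=Ro.from_euler('z',yaw).as_matrix()
    for p in P[t]: cv2.fillConvexPoly(g,cv2.convexHull((proj(m,p@R.T+[x,y,z])*2*16+16).astype(np.int32)),1,shift=4)
    return g
def fit(n,m,t,x,y,yaw=None,z=0):
    best=None
    for d in eyes.cut_out(n,t):
        q=np.array(d['extent']); c=proj(m,[x,y,z+.03])
        if np.hypot(*(q[:2]/2+q[2:]/2-c))<60 and (best is None or np.hypot(*(q[:2]/2+q[2:]/2-c))<best[0]): best=(np.hypot(*(q[:2]/2+q[2:]/2-c)),d)
    if best is None: return None
    r=cv2.resize(best[1]['region'].astype(np.uint8),(1280,800),interpolation=0)
    def f(v):
        s=sil(m,t,v[0]/100,v[1]/100,v[2]/10 if len(v)>2 else 0,z); return 1-(s&r).sum()/(s|r).sum()
    v=[x*100,y*100]+([] if yaw is None else [yaw*10])
    o=minimize(f,v,method='Nelder-Mead',options=dict(initial_simplex=[v]+[np.array(v)+1.*e for e in np.eye(len(v))],xatol=.005,fatol=1e-4))
    w=o.x/100; 
    if yaw is not None: w[2]=o.x[2]/10
    return w.round(4),round(1-o.fun,3),best[1]['score'].__round__(2)
G=dict(thick_column=(.443,.165),slim_column=(.429,.022),hopper=(.445,.288),catch_box=(.585,.347,1.57),ramp=(.487,-.337,.02),start_spot=(.585,.100,None,.008),finish_spot=(.61,-.035,None,.008))
E
python3 - <<'E'
from h import *
for n in("top","side"):
    m,i=im(n)
    for t in G: print(n,t,fit(n,m,t,*G[t]))
E
```

```text
top thick_column (array([0.4446, 0.1695]), np.float64(0.907), 0.87)
top slim_column (array([0.4267, 0.0231]), np.float64(0.932), 0.73)
top hopper (array([0.4453, 0.2983]), np.float64(0.924), 0.8)
top catch_box (array([0.5848, 0.3492, 3.1772]), np.float64(0.967), 0.77)
top ramp (array([ 0.4859, -0.3414, -0.0186]), np.float64(0.922), 0.91)
top start_spot None
top finish_spot (array([ 0.6079, -0.0331]), np.float64(0.957), 0.6)
side thick_column (array([0.4423, 0.1705]), np.float64(0.795), 0.71)
side slim_column (array([0.4255, 0.0221]), np.float64(0.91), 0.67)
side hopper (array([0.4413, 0.3031]), np.float64(0.548), 0.58)
side catch_box (array([0.586 , 0.3477, 2.1667]), np.float64(0.778), 0.78)
side ramp (array([ 0.4845, -0.3413, -0.0216]), np.float64(0.957), 0.61)
side start_spot (array([0.5825, 0.1034]), np.float64(0.955), 0.83)
side finish_spot (array([ 0.6065, -0.0352]), np.float64(0.926), 0.62)
```

```bash
python3 - <<'E'
from h import *
print(env.read_state()['time_s'])
env.move_pose([.47,.12,.27],[np.pi,0,np.pi])
print(env.read_state()['time_s'],env.read_state()['tool_pos'])
m,i=im("wrist","w1")
for t in G: print(t,fit("wrist",m,t,*G[t]))
c=proj(m,[.426,.022,.045]);print(c)
cv2.imwrite("pics/w1x.png",cv2.resize(i[:,:,::-1],None,fx=1.25,fy=1.25))
E
```

```text
4.2
5.9 [0.46988973 0.12061373 0.26995411]
thick_column (array([0.4428, 0.1702]), np.float64(0.946), 0.68)
slim_column (array([0.4256, 0.023 ]), np.float64(0.964), 0.87)
hopper (array([0.4439, 0.2971]), np.float64(0.919), 0.75)
catch_box (array([0.5831, 0.3484, 3.204 ]), np.float64(0.918), 0.56)
ramp (array([ 0.4819, -0.341 , -0.0255]), np.float64(0.97), 0.69)
start_spot (array([0.5819, 0.1032]), np.float64(0.979), 0.89)
finish_spot (array([ 0.6061, -0.0342]), np.float64(0.235), 0.71)
[239.04312122 142.53115738]
```

View pics/w1x.png

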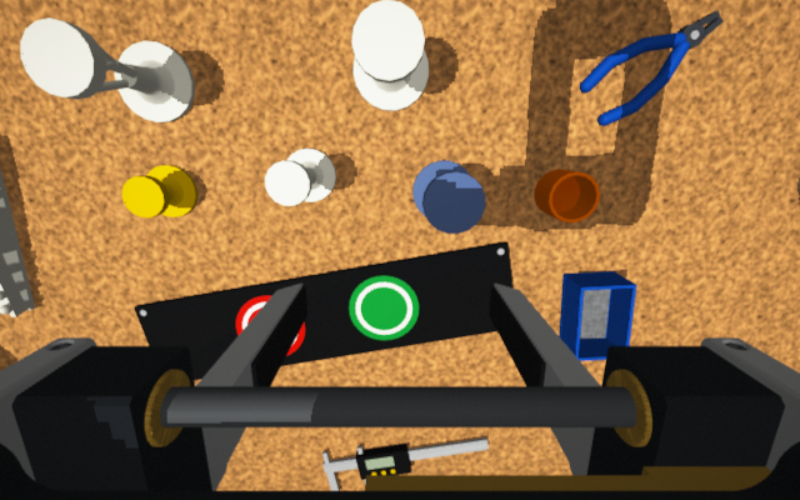

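Candidate A at wrist pixel (240,143) matches a 58/40/90 mm outline with IoU 0.96. B (about (312,45)) and C (about (125,65)) are clearly bigger and taller. The spots came out 140 mm apart, as they should. I'll move the thick column now, then take the enlarged crop of A.

```bash
cat >> h.py <<'E'
G.update(thick_column=(.443,.170),slim_column=(.4258,.0228),hopper=(.444,.2978),catch_box=(.5837,.3487,.045),ramp=(.483,-.341,-.022))
S=np.array([.582,.1033]);F=np.array([.6063,-.0345]);M=(S+F)/2;D=(F-S)/np.hypot(*(F-S));YAW=np.arctan2(D[1],D[0])
def T(): return env.read_state()['time_s']
def dn(psi): return [np.pi,0,psi]
def pick(x,y,psi,h,f,up=.07,clear=.07):
    fingers.grip(1.0)
    env.move_pose([x,y,h+.006+clear],dn(psi)); env.move_linear([x,y,h+.006],rate=.12)
    w=fingers.grip(0.0,f); s=env.read_state(); print('gripped',s['grip_width']*94,s['grip_force'])
    env.move_linear([x,y,h+.006+up],rate=.15)
def place(x,y,psi,h,z,above=.05,up=.08,pre=.012,sf=5,op=1.0):
    env.move_pose([x,y,z+h+.006+above],dn(psi))
    env.move_linear([x,y,z+h+.006+pre],rate=.1)
    r=env.move_linear([x,y,z+h+.006-.003],rate=.03,stop_force=sf)
    s=env.read_state(); print('down',r,s['tool_pos'][2]-(z+h+.006),s['grip_width']*94)
    fingers.grip(op); env.move_linear([x,y,z+h+.006+up],rate=.15); print('t',T())
E
python3 - <<'E'
from h import *
print(M,D,YAW)
pick(*G['thick_column'],np.pi,.085,20)
place(*S,np.pi,.085,.008)
m,i=im("wrist","w2")
print(fit("wrist",m,"thick_column",*S,None,.008))
env.move_pose([.4258+.05,.0228,.25],dn(np.pi))
m,i=im("wrist","w3"); print(fit("wrist",m,"slim_column",*G['slim_column']))
c=proj(m,[.426,.022,.045]).astype(int); cv2.imwrite("pics/A.png",cv2.resize(i[max(c[1]-100,0):c[1]+100,max(0,c[0]-180):c[0]+180,::-1],None,fx=2.2,fy=2.2))
m,i=im("top");print(fit("top",m,"thick_column",*S,None,.008)); m,i=im("side");print(fit("side",m,"thick_column",*S,None,.008))
E
```

```text
[0.59415 0.0344 ] [ 0.17366302 -0.98480513] -1.3962483256746543
gripped 55.130774293578234 20.000106990337372
down True -0.00032753393683698784 55.737943335710774
t 12.2
(array([0.5822, 0.1028]), np.float64(0.967), 0.71)
(array([0.4253, 0.0225]), np.float64(0.969), 0.82)
None
(array([0.5822, 0.103 ]), np.float64(0.948), 0.63)
```

View pics/A.png

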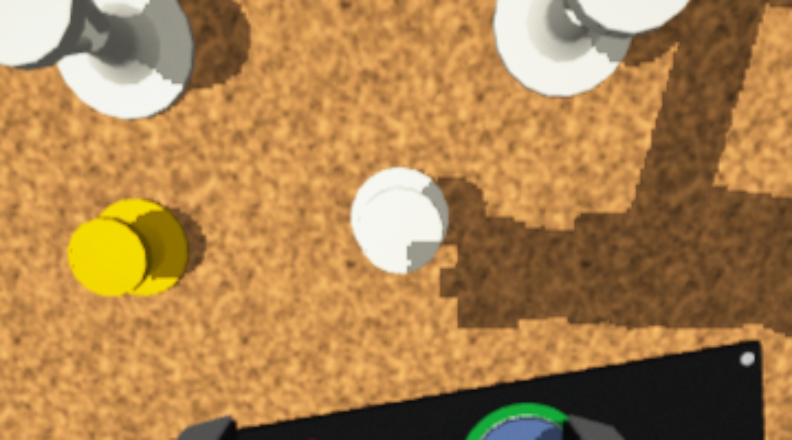

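The crop shows A at its centre, with a foot about the size of the yellow spare's and far smaller than the two big look-alikes, so A is confirmed. The thick column stands within about 1 mm of its spot. Next come the slim column and the box.

```bash
python3 - <<'E'
from h import *
pick(.4255,.0226,np.pi,.085,15)
place(*F,np.pi,.085,.008)
m,i=im("wrist"); print(fit("wrist",m,"slim_column",*F,None,.008))
m,i=im("side"); print(fit("side",m,"slim_column",*F,None,.008))
env.move_pose([.60,.3487,.2],dn(np.pi+.045))
m,i=im("wrist","w4"); b=fit("wrist",m,"catch_box",*G['catch_box']);print(b)
print(fit("wrist",m,"hopper",*G['hopper']))
x,y,yaw=G['catch_box'] if b is None or b[1]<.9 else b[0]
pick(x,y,np.pi+yaw,.03,15,up=.16)
B=M+.158*D
place(*B,np.pi+YAW,.03,.008,above=.12,up=.16)
m,i=im("top","top2"); print(fit("top",m,"catch_box",*B,YAW,.008))
m,i=im("side","side2"); print(fit("side",m,"catch_box",*B,YAW,.008),fit("side",m,"slim_column",*F,None,.008))
cv2.imwrite("pics/side2x.png",cv2.resize(i[100:350,200:490,::-1],None,fx=2.4,fy=2.4))
E
```

```text
gripped 39.477629109512165 15.00001385807991
down True -0.0006258327108117079 39.411107408382556
t 19.6083
(array([ 0.6069, -0.0348]), np.float64(0.936), 0.68)
(array([ 0.606 , -0.0349]), np.float64(0.9), 0.82)
(array([0.5835, 0.3483, 0.0554]), np.float64(0.967), 0.73)
(array([0.4443, 0.2974]), np.float64(0.976), 0.67)
gripped 59.79168835590208 15.000132322311401
down True -0.00036427184274623325 60.18497573590655
t 29.975
None
(array([ 0.62  , -0.1235, -1.427 ]), np.float64(0.939), 0.87) (array([ 0.6075, -0.0329]), np.float64(0.685), 0.87)
```

View pics/side2x.png

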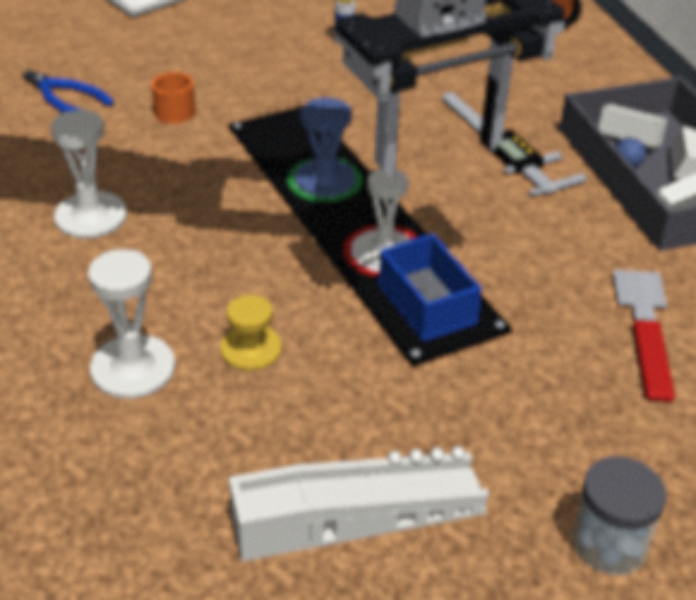

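The picture shows both columns standing on their spots and the box at crop (430,285), in line beyond the red spot. The ramp is next.

```bash
python3 - <<'E'
from h import *
env.move_pose([.50,-.341,.25],dn(np.pi-.022))
m,i=im("wrist","w5"); r=fit("wrist",m,"ramp",*G['ramp']);print(r)
x,y,yaw=G['ramp'] if r is None or r[1]<.93 else r[0]
cv2.imwrite("pics/w5x.png",cv2.resize(i[:,:,::-1],None,fx=1.1,fy=1.1))
pick(x,y,np.pi+yaw,.023,30,up=.2,clear=.1)
m,i=im("side","side3"); s=env.read_state(); print(s['grip_width']*94,s['ft_force'],s['torque'],T())
print(s['tool_pos'])
cv2.imwrite("pics/side3x.png",cv2.resize(i[80:380,180:540,::-1],None,fx=1.9,fy=1.9))
E
```

```text
(array([ 0.4837, -0.3412, -0.0233]), np.float64(0.958), 0.67)
gripped 43.91025543673596 29.994269739836454
43.64562587907965 [-0.01087836  0.12812748 -2.3547164 ] [ 0.09618148 -0.02834654  0.02999042] 36.0167
[ 0.48312068 -0.34065923  0.22754293]
```

View pics/w5x.png

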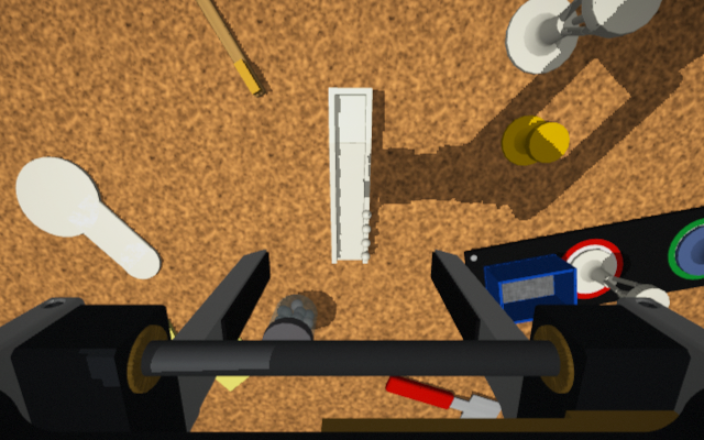

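View pics/side3x.png

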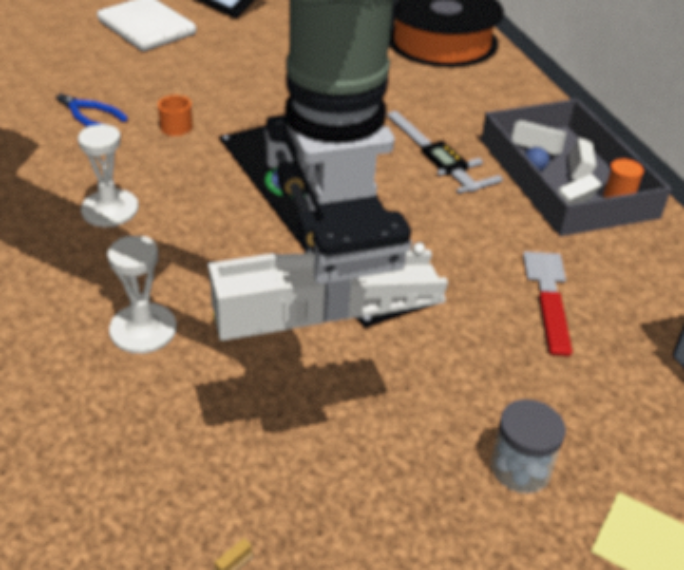

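The ramp is held level with its high end towards the robot, and the path is clear. I'll place it.

```bash
python3 - <<'E'
from h import *
Mr=np.array([.5943,.0341])
place(*Mr,np.pi+YAW,.023,.098,above=.08,up=.12,sf=4)
env.move_pose([.47,.26,.25],dn(np.pi))
m,i=im("wrist","w6"); print("hop",fit("wrist",m,"hopper",*G['hopper']))
for n in("top","side"):
    m,i=im(n,n+"4")
    print(n,"ramp",fit(n,m,"ramp",*Mr,YAW,.098)," thick",fit(n,m,"thick_column",*S,None,.008),'slim',fit(n,m,"slim_column",*F,None,.008),'box',fit(n,m,"catch_box",*(M+.158*D),YAW,.008))
cv2.imwrite("pics/side4x.png",cv2.resize(i[80:330,220:480,::-1],None,fx=2.4,fy=2.4))
print(T())
E
```

```text
down True -0.0002162113554498024 44.30953807858948
t 40.9333
hop (array([0.4437, 0.2974]), np.float64(0.961), 0.86)
top ramp None  thick (array([0.5594, 0.0967]), np.float64(0.338), 0.48) slim (array([ 0.5919, -0.0336]), np.float64(0.324), 0.59) box (array([ 0.6214, -0.1216, -1.3865]), np.float64(0.946), 0.67)
side ramp (array([ 0.5939,  0.0311, -1.3983]), np.float64(0.942), 0.63)  thick (array([0.5818, 0.1029]), np.float64(0.54), 0.67) slim (array([ 0.605 , -0.0325]), np.float64(0.356), 0.62) box (array([ 0.6203, -0.124 , -1.4152]), np.float64(0.968), 0.76)
42.5417
```

View pics/side4x.png

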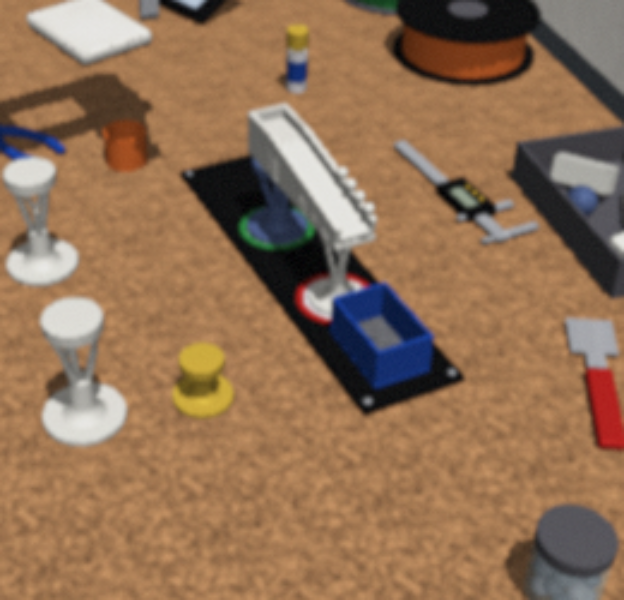

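The ramp lies on both columns and the box is in line with it. The hopper is next.

```bash
python3 - <<'E'
from h import *
H=np.array([.5942,.0332])-.07*D
pick(.4437,.2974,np.pi,.030,10,up=.18)
place(*H,np.pi+YAW,.030,.146,above=.04,up=.1,sf=3)
env.move_pose([.45,.1,.33],dn(np.pi))
m,i=im("wrist","w7"); 
for t,z,g in(("hopper",.146,(*H,None)),("ramp",.098,(*M,YAW))): print("wrist",t,fit("wrist",m,t,*g,z))
env.move_pose([.35,.35,.35],dn(np.pi))
for n in("top","side"):
    m,i=im(n,n+"5")
    for t,z,g in(("hopper",.146,(*H,None)),("ramp",.098,(*M,YAW)),("catch_box",.008,(*(M+.158*D),YAW))): print(n,t,fit(n,m,t,*g,z))
    j=i[80:330,220:480] if n=="side" else i[100:300,200:460]
    cv2.imwrite(f"pics/{n}5x.png",cv2.resize(j[:,:,::-1],None,fx=2.4,fy=2.4))
print(T(),env.read_state()['tool_pos'],H)
E
```

```text
gripped 51.287697427496425 10.000029928050935
down True -0.0006485019542462056 51.63227945620026
t 49.6833
wrist hopper (array([0.5774, 0.0996]), np.float64(0.636), 0.89)
wrist ramp (array([ 0.5944,  0.0326, -1.3766]), np.float64(0.616), 0.94)
top hopper (array([0.5807, 0.1001]), np.float64(0.857), 0.92)
top ramp (array([ 0.5951,  0.0307, -1.3786]), np.float64(0.733), 0.59)
top catch_box None
side hopper (array([0.5811, 0.0984]), np.float64(0.898), 0.8)
side ramp (array([ 0.594 ,  0.03  , -1.3938]), np.float64(0.829), 0.69)
side catch_box (array([ 0.6198, -0.1247, -1.3647]), np.float64(0.951), 0.81)
52.5417 [0.35040898 0.34951482 0.34998028] [0.58204359 0.10213636]
```

View pics/side5x.png

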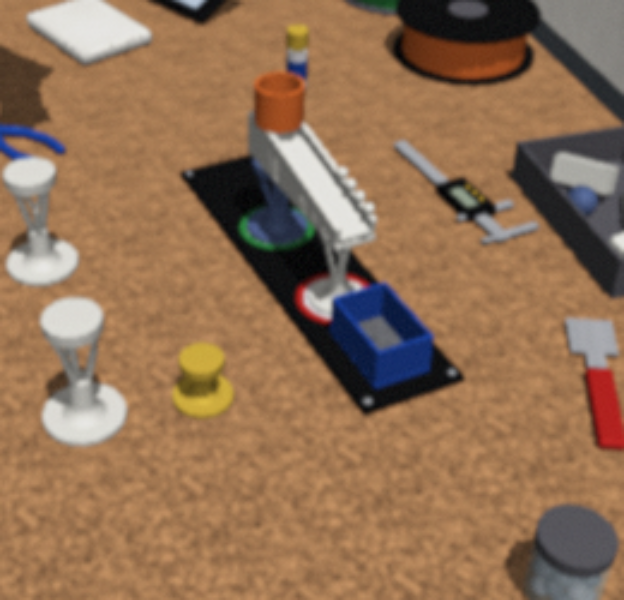

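View pics/top5x.png

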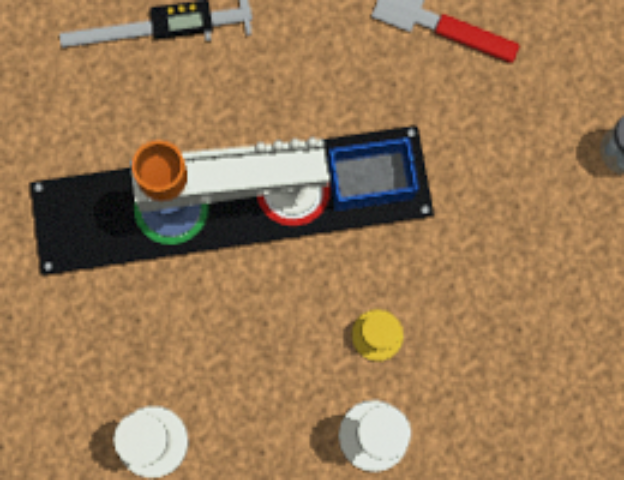

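Everything measures within tolerance: the hopper is about 69 mm from the ramp's middle and the box about 156 mm. The spare column and the jar are untouched. I'm handing in.

```bash
python3 -c "
from cell import env
print(env.sign_off())"
```

```text
the job is handed in; nothing more can be done
None
```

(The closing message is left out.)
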